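# Dig out the body-mount bush and tidy the spares plate

### The arm

A 7-joint arm with a two-finger parallel gripper is mounted at the origin on the work surface. World frame = base frame: x ahead of the robot, y to its left, z up, the work surface at z = 0. Lengths are in m, angles in rad, forces in N, time in s.
With the tool pointing down it reaches from about 0.425 to 1.025 m from the base axis. Payload 9.4 kg.
Tool frame: the origin (TCP) lies where the fingers leave the gripper's body, on its centre line; the fingertips stand 84 mm ahead of it and the grasp point (between the pads) lies 65 mm ahead of it; z points along the fingers, y is the line along which they close (so a half turn about z gives the same grasp; the last joint's range is limited). The gripper opens to 93 mm and grips with 3 to 60 N. Pads are 15 mm wide; open, the fingers measure 128 mm over their backs; the gripper's body (75 mm by 188 mm) begins 65 mm behind the grasp point.
Start: joints at [1.168, 0.599, -0.003, 1.599, 0.002, 0.943, -0.08], TCP at [0.232, -0.687, 0.303] pointing down, gripper open.
Joint ranges: [-2.57, 2.57], [-0.35, 1.97], [-1.29, 1.29], [0.11, 2.56], [-1.05, 4.19], [0.11, 1.86], [-2.63, 2.63]. Speed limits (rad/s): [2.22, 2.22, 3.01, 3.01, 3.14, 3.14, 3.14].

### API

Orientations are given as [roll, pitch, yaw] about the fixed x, y, z axes, in that order (R = Rz(yaw) Ry(pitch) Rx(roll)).
In Python, from plant import * gives the robot as it stands.
- The arm moves only by the shell command python3 -m handwheel 'ROWS'. ROWS is one flat JSON list of numbers that holds 1 to 8 rows one after another, with no inner brackets; each row has 5 numbers: dx, dy, dz in units of 5 mm, then a turn about the tool's z in units of 0.1 rad, then the finger opening in m; each row is the pose to reach, as a shift and turn from the pose commanded when the command began, along the tool's axes at that moment; what a row does not reach only later rows make up. A row lasts 1/12 s, in which the tool goes at most 0.0417 m and 0.125 rad, less where a joint would pass 70% of its speed; a pose out of reach is approached as far as the arm can. The fingers move at their own pace and stop on an object; the grip force is fixed at half the most. Time passes only in rows, so rows that do not move let the fingers close. It prints the time, the measured TCP pose, the force, the opening and the grip force at its end. Input that does not fit is refused with a message, and nothing moves.
- get_obs(): the state, without advancing time (a new reading comes with each control period).
- snapshot(name): name is "scene" or "top" or "wrist"; returns (picture, depth): 420x560x3 uint8, red, green, blue; 420x560 float32, m along the optical axis (not along the pixel's ray), 0 where there is no reading.
- camera_info(name): a dict with "fx", "fy", "cx", "cy" (pixels), "eye" and "attitude" of the camera in the world; the wrist camera has in their place "hand_eye" (4x4, takes a point from camera to tool coordinates, whose origin is the TCP and whose axes are the flange's). Camera axes: x right, y down, z forward; pixel columns grow to the right and rows downward; lengths in m; the calibration is good to about 2 mm. A picture is of the moment at which its call begins: read the wrist's pose just before it. camera_info takes no time and is no camera call.
- sign_off(): hands the job in; it is judged then, once.
The state is a dict: "time_s": time; "q": joint angles; "qvel": joint speeds; "tau": joint torques, N m; "tcp_pos": TCP position; "tool_rot": TCP orientation; "contact_force": force on the tool from outside, world axes, zero at the start; "wrist_torque": the same for the moment, N m; "gripper_width": finger opening in m; "gripper_force": force on a finger pad.
Only numpy, scipy, OpenCV 4.12 (cv2) and the standard library are available. Lean on these libraries where they do the work, as an engineer would, in place of code of your own. Each camera call takes 0.05 s, during which the arm holds its last target. There are 200 camera calls.

### The job

The brass bush on the spares plate is hemmed in by the blue box, the red tin and the yellow carton: clear those three away without shifting the bush, stacking them on the middle of the black rubber mat, each centred on the one below, widest base at the bottom and narrowest on top. With the stack standing, fetch the bush and set it down flat over the spigot of the aluminium fitting jig. Then put the box, tin and carton back, each upright in the middle of the round pad of its own colour, and let nothing topple at any time.

Things in the scene. Friction and masses are not known exactly. Their poses are not given: they have to be found in the camera images.
- box: Loose closed blue plastic parts box with a thin black seam and a small grey clasp, 66 x 66 mm, 44 mm high, flat top, about 0.3 kg. Origin: centre of the underside; x and y along its square sides, z up. The widest of the three. Starts on the blue pad (underside 6 mm above the bench).
- tin: Loose closed round red tin with steel rims, 56 mm diameter, 46 mm high, flat top, about 0.25 kg. Origin: centre of the underside, z up. Starts on the red pad (underside 6 mm above the bench).
- carton: Loose yellow carton with a brown tape strip, 42 x 42 mm, 48 mm high, flat top, about 0.12 kg. Origin: centre of the underside; x and y along its square sides, z up. The narrowest of the three. Starts on the yellow pad (underside 6 mm above the bench).
- bush: Loose brass bush, a ring of 54 mm outer diameter, 30 mm bore, 35 mm high, about 0.25 kg. Origin: centre of the underside, z up. Starts standing on the spares plate, underside 4 mm above the bench, with box, tin and carton close in front, left and right, their centres about 70 mm from its own. Once cleared, grip it on its left and right (along the plate's y).
- dock: Fixed dark steel T-shaped spares plate, 4 mm thick. Origin: underside, below the bush's place; pads lie 70 mm from it along its -x (front), +y and -y. At +x, 35 mm off, a backstop 60 mm wide, 44 mm high. Finger room beside box, tin and carton here is only on the two sides square to the line to the bush. A small steel socket and a black spacer, 30 mm high at most, stand loose at its front corners.
- pad_blue: Fixed blue round pad, 80 mm diameter, 2 mm thick, on the spares plate; home of the box. Origin: centre of its underside, 4 mm above the bench (top at 6 mm).
- pad_red: Fixed red round pad, 80 mm diameter, 2 mm thick, on the spares plate; home of the tin. Origin: centre of its underside, 4 mm above the bench (top at 6 mm).
- pad_yellow: Fixed yellow round pad, 80 mm diameter, 2 mm thick, on the spares plate; home of the carton. Origin: centre of its underside, 4 mm above the bench (top at 6 mm).
- mat: Fixed black square rubber mat on the bench, 100 x 100 mm, 4 mm thick, to one side of the spares plate; the parking place for the stack. Origin: centre of its underside, at bench height; axes along its sides.
- jig: Fixed aluminium fitting jig on the bench on the other side: a plate 110 x 110 mm, 12 mm thick, with an orange disc and a steel spigot in the middle, 14 mm diameter and 24 mm high above the plate, its tip tapered. Origin: centre of its underside, at bench height. Seated, the bush's underside lies on the plate, 12 mm above the bench.
There are look-alikes about, which are no part of the job. What is shaped like the bush but green is not meant. Leave any turquoise look-alike of the tin alone.

How it is judged:
On the way, in this order (a step that is already met when the one before it is completed fails the run):
1. box, tin and carton are stacked on the mat in that order, bottom to top, released, with the bush still in its place (within 10 mm) (horizontal distance between box and mat below 0.015 m and height (world z) of box between -0.001 and 0.009 m and angle between each of box, tin, carton's own z axis and vertical below 0.1 rad and linear speed of each of box, tin, carton below 0.03 m/s and contact force between the fingers and box below 0.2 N and horizontal distance between tin and box below 0.012 m and height (world z) of tin between 0.043 and 0.053 m and contact force between the fingers and tin below 0.2 N and horizontal distance between carton and tin below 0.012 m and height (world z) of carton between 0.089 and 0.099 m and contact force between the fingers and carton below 0.2 N and distance of bush from where it was at the start of the episode below 0.01 m), for 0.2 s.
2. the bush sits on the jig, over the spigot, released, with the stack still standing (horizontal distance between bush and jig below 0.011 m and height (world z) of bush between 0.008 and 0.016 m and angle between each of bush, box, tin, carton's own z axis and vertical below 0.1 rad and linear speed of each of bush, box, tin, carton below 0.03 m/s and contact force between the fingers and bush below 0.2 N and horizontal distance between box and mat below 0.015 m and height (world z) of box between -0.001 and 0.009 m and contact force between the fingers and box below 0.2 N and horizontal distance between tin and box below 0.012 m and height (world z) of tin between 0.043 and 0.053 m and contact force between the fingers and tin below 0.2 N and horizontal distance between carton and tin below 0.012 m and height (world z) of carton between 0.089 and 0.099 m and contact force between the fingers and carton below 0.2 N), for 0.2 s.
At the end, for the whole second after the job is handed in: The bush lies flat on the jig plate around the spigot; box, tin and carton stand upright (within 0.1 rad) on the blue, red and yellow pads, each within 13 mm of its pad's centre; all released and at rest (horizontal distance between bush and jig below 0.011 m and height (world z) of bush between 0.008 and 0.016 m and angle between each of bush, box, tin, carton's own z axis and vertical below 0.1 rad and linear speed of each of bush, box, tin, carton below 0.03 m/s and contact force between the fingers and bush below 0.2 N and horizontal distance between box and pad_blue below 0.013 m and height (world z) of box between 0.001 and 0.011 m and contact force between the fingers and box below 0.2 N and horizontal distance between tin and pad_red below 0.013 m and height (world z) of tin between 0.001 and 0.011 m and contact force between the fingers and tin below 0.2 N and horizontal distance between carton and pad_yellow below 0.013 m and height (world z) of carton between 0.001 and 0.011 m and contact force between the fingers and carton below 0.2 N); the robot touches nothing.
It fails at once if the box topples (tilts by more than 0.6 rad) (angle between box's own z axis and vertical above 0.6 rad).
It fails at once if the tin topples (tilts by more than 0.6 rad) (angle between tin's own z axis and vertical above 0.6 rad).
It fails at once if the carton topples (tilts by more than 0.6 rad) (angle between carton's own z axis and vertical above 0.6 rad).
It fails at once if the bush topples (tilts by more than 0.6 rad) (angle between bush's own z axis and vertical above 0.6 rad).
It also fails if it takes over 141 s, if anything falls off the work surface, if the arm or the gripper's body presses on something with over 40 N, if the wrist force passes 120 N, or if a joint passes its speed limit or range.

## Working session

There is one attempt and no reset: what is moved stays moved. The work goes in short steps, Python scripts to look and compute and a shell command to move; the robot and the scene stay as the last step left them, time stands still between calls to the robot, and variables do not carry over. Pictures are saved under pics/ and viewed, at most 14 in all, crops included, and the job is handed in when it is done.

```bash
mkdir -p pics; ls; cat > h.py <<'E'
from plant import *
import numpy as np, cv2
from scipy.spatial.transform import Rotation as R
def save(n,im): cv2.imwrite('pics/'+n+'.png',im[:,:,::-1])
E
python3 - <<'E'
from h import *
o=get_obs(); print(o)
for n in ('top','scene','wrist'): print(n,camera_info(n))
a,d=snapshot('top'); np.savez('top0.npz',a=a,d=d); save('top0',a)
a,d=snapshot('scene'); np.savez('sc0.npz',a=a,d=d); save('sc0',a)
E
```

```text
pics
{'time_s': 0.0, 'q': array([ 1.16830406,  0.60010729, -0.00256239,  1.60011395,  0.00185523,
        0.94291318, -0.07978851]), 'qvel': array([ 0.00173929,  0.00046205,  0.00027035, -0.00062836,  0.0003422 ,
       -0.00139623, -0.00055091]), 'tau': array([-4.13013340e-04, -7.65073800e+01,  1.49735335e+00, -2.52353990e+01,
       -5.24345145e-02,  1.67549058e-02,  1.45191152e-04]), 'tcp_pos': array([ 0.23192317, -0.68652776,  0.30187819]), 'tool_rot': array([-3.14006228e+00,  1.75186363e-04,  3.25910668e-01]), 'contact_force': array([ 0.81128288,  0.55111539, -0.17576936]), 'wrist_torque': array([-8.09686879e-04,  8.85665036e-02,  4.00449925e-05]), 'gripper_force': 0.0, 'gripper_width': 0.09315141145380557}
top {'fx': 389.0027602808537, 'fy': 389.0027602808537, 'cx': 278.2244873590115, 'cy': 208.28508414905136, 'eye': array([0.42369427, 0.01397863, 0.7607438 ]), 'attitude': array([-2.96151194,  0.01331017, -1.54580859])}
scene {'fx': 428.7483881686444, 'fy': 428.7483881686444, 'cx': 283.38866766418784, 'cy': 208.38040612931584, 'eye': array([ 0.89401851, -0.61500311,  0.75290187]), 'attitude': array([-2.36007148, -0.00412789,  0.48920465])}
wrist {'fx': 348.9380429927516, 'fy': 348.9380429927516, 'cx': 274.6786324144537, 'cy': 200.79583531017383, 'hand_eye': array([[-1.17596315e-03, -9.62671257e-01, -2.70670776e-01,
         7.52820289e-02],
       [ 9.99998486e-01, -7.84827879e-04, -1.55328972e-03,
         2.98349537e-04],
       [ 1.28287739e-03, -2.70672192e-01,  9.62670722e-01,
        -8.29461339e-02],
       [ 0.00000000e+00,  0.00000000e+00,  0.00000000e+00,
         1.00000000e+00]])}
```

View pics/top0.png

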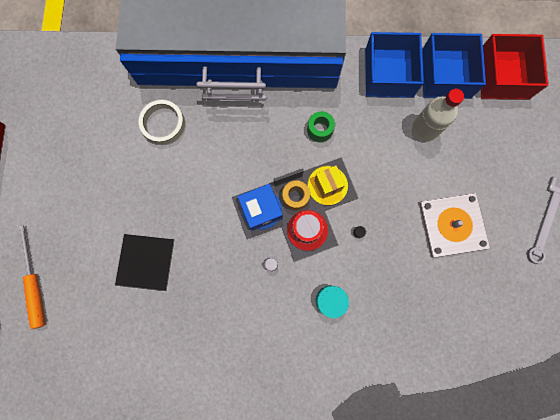

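View pics/sc0.png

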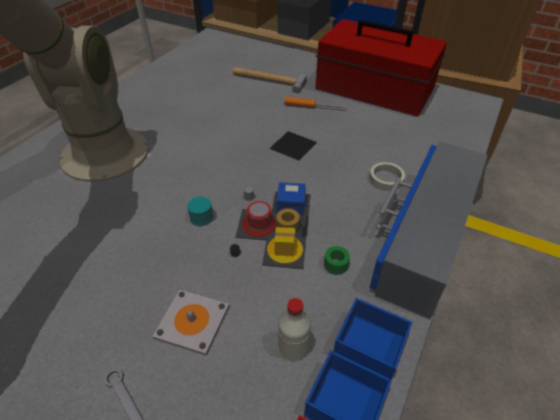

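The top view shows the box at (260,207), bush at (296,194), carton at (328,183), tin at (308,230), mat at (145,262) and jig at (455,225). Two are look-alikes: the green ring at (320,125) is the wrong colour, and the turquoise tin at (333,301) is to be left alone. The brass ring on the plate, between the blue, red and yellow objects, is the bush.

```bash
cat >> h.py <<'E'
def cam(n):
    c=camera_info(n)
    return c,R.from_euler('xyz',c['attitude']).as_matrix(),np.array(c['eye'])
def cloud(d,c,Rm,e):
    v,u=np.mgrid[:420,:560]
    p=np.stack([(u-c['cx'])/c['fx']*d,(v-c['cy'])/c['fy']*d,d],-1)
    return p@Rm.T+e
def ray(uv,z,c,Rm,e):
    uv=np.atleast_2d(np.asarray(uv,float))
    w=np.c_[(uv[:,0]-c['cx'])/c['fx'],(uv[:,1]-c['cy'])/c['fy'],np.ones(len(uv))]@Rm.T
    return (e+w*((z-e[2])/w[:,2])[:,None])[:,:2]
def rect(P):
    (c,s,a)=cv2.minAreaRect((P[:,:2]*1000).astype(np.float32)); return np.round(c,1),np.round(s,1),round(a,1)
E
python3 - <<'E'
from h import *
f=np.load('top0.npz'); a,d=f['a'],f['d']; C=cam('top'); W=cloud(d,*C)
hsv=cv2.cvtColor(a,cv2.COLOR_RGB2HSV)
print('bench z',np.median(W[300:350,180:260,2][d[300:350,180:260]>0]))
k=np.ones((3,3),np.uint8)
def comp(m,seed,r=8):
    n,l,s,ce=cv2.connectedComponentsWithStats(m.astype(np.uint8))
    lab=l[seed[1]-r:seed[1]+r+1,seed[0]-r:seed[0]+r+1].ravel(); lab=lab[lab>0]
    return l==np.bincount(lab).argmax()
for n,s,z in (('box',(260,207),.05),('tin',(308,228),.052),('carton',(328,183),.054),('bush',(296,194),.039),('turq',(333,301),.046)):
    zz=W[:,:,2]; m=comp((d>0)&(abs(zz-z)<.008),s)
    v,u=np.nonzero(m); P=ray(np.c_[u,v],z,*C)
    (c,r)=cv2.minEnclosingCircle((P*1000).astype(np.float32))
    print(n,'z',np.median(zz[m]).round(4),m.sum(),'rect',rect(P),'circ',np.round(c,1),round(r,1),'mean',(P.mean(0)*1000).round(1))
def col(n,m,s,z):
    m=comp(m,s); v,u=np.nonzero(m); P=ray(np.c_[u,v],z,*C)
    print(n,'z',np.median(W[m][:,2]).round(4),m.sum(),'rect',rect(P),'circ',cv2.minEnclosingCircle((P*1000).astype(np.float32)))
g=a.max(2)
col('mat',g<60,(145,262),.004)
col('disc',(hsv[...,0]>8)&(hsv[...,0]<22)&(hsv[...,1]>150),(445,225),.012)
col('plate',(a.min(2)>185)|((hsv[...,0]>8)&(hsv[...,0]<22)&(hsv[...,1]>150)),(430,235),.012)
col('red',((hsv[...,0]<8)|(hsv[...,0]>172))&(hsv[...,1]>150),(308,244),.006)
col('yel',(hsv[...,0]>22)&(hsv[...,0]<34)&(hsv[...,1]>150),(328,200),.006)
c2=cv2.resize(a[150:280,225:375],None,fx=5,fy=4.5,interpolation=cv2.INTER_CUBIC); save('crop0',c2[:600,:800])
E
```

```text
bench z -0.0015434729124808033
box z 0.0482 1238 rect (array([556.7,  60.8]), array([67.6, 65.6]), 23.7) circ [557.4  60.9] 44.9 mean [557.   60.9]
tin z 0.0504 733 rect (array([520.9, -28.8]), array([54.4, 55. ]), 46.0) circ [520.7 -28.4] 28.1 mean [520.4 -28.6]
carton z 0.0521 507 rect (array([608.8, -69.3]), array([43.2, 42.4]), 25.6) circ [608.3 -69.5] 29.0 mean [608.7 -69.4]
bush z 0.037 434 rect (array([582.9,  -6.6]), array([52.9, 51.8]), 45.7) circ [583.1  -6.3] 27.0 mean [583.1  -6.2]
turq z 0.0446 800 rect (array([386.7, -75.4]), array([54.2, 53.6]), 0.4) circ [386.4 -75.2] 28.2 mean [386.4 -75.2]
mat z 0.0024 2590 rect (array([450.5, 284.5]), array([98.5, 98.3]), 85.4) circ ((449.7296447753906, 284.2457580566406), 68.44166564941406)
disc z 0.0104 859 rect (array([ 535.9, -314.3]), array([64.3, 65.5]), 1.3) circ ((536.48828125, -314.0913391113281), 33.28028869628906)
plate z 0.0102 2870 rect (array([ 536. , -314.1]), array([108.8, 108.7]), 10.4) circ ((536.4404907226562, -314.2489013671875), 75.59406280517578)
red z 0.0052 752 rect (array([519.4, -29.7]), array([77.1, 78. ]), 46.2) circ ((519.5366821289062, -29.70199966430664), 39.82278060913086)
yel z 0.0059 875 rect (array([610.5, -68.5]), array([77.7, 79.7]), 1.2) circ ((612.1298828125, -68.97130584716797), 41.41633987426758)
```

View pics/crop0.png

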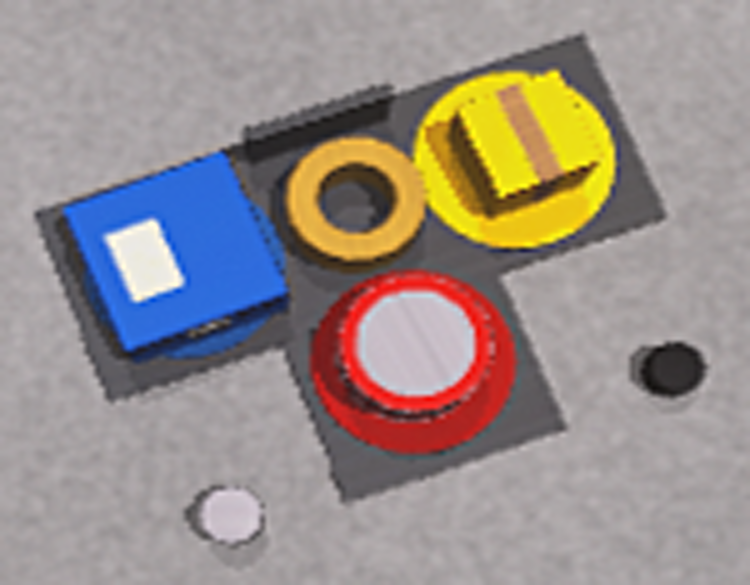

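The crop confirms the brass bush, with the carton, box and tin around it. Their measured sizes, heights and 66–72 mm spacings all fit. Moving to above the box.

Units first: shifts go in units of 5 mm and turns go in units of 0.1 rad. So -0.604 m is -120.8, 0.547 m is 109.4, -1.63 rad is -16.3.

```bash
cat >> h.py <<'E'
def go(*t):
    """print tool-axis shift and turn from measured pose to (x,y,z TCP mm,yaw)"""
    o=get_obs(); p=np.array(o['tcp_pos']); y=o['tool_rot'][2]; M=R.from_euler('xyz',[np.pi,0,y]).as_matrix()
    d=M.T@(np.array(t[:3])/1000-p); a=-((t[3]-y+np.pi/2)%np.pi-np.pi/2) if len(t)<5 else -(t[3]-y)
    print('t',round(o['time_s'],2),'tcp',(p*1000).round(1),'yaw',round(y,3),'rp',np.round(o['tool_rot'][:2],3),'w',round(o['gripper_width']*1000,1),'F',np.round(o['contact_force'],1),'-> d',d.round(4),'turn',round(a,3))
if __name__=='__main__':
    import sys; go(*map(float,sys.argv[1:]))
E
python3 -m handwheel '[109.4, -120.8, 0, -16.3, 0.093, 109.4, -120.8, 0, -16.3, 0.093, 109.4, -120.8, 0, -16.3, 0.093, 109.4, -120.8, 0, -16.3, 0.093, 109.4, -120.8, 0, -16.3, 0.093, 109.4, -120.8, 0, -16.3, 0.093, 109.4, -120.8, 0, -16.3, 0.093, 109.4, -120.8, 0, -16.3, 0.093]'
python3 h.py 557 61 200 1.96 1
```

```text
time_s: 0.77
tcp_pos: [0.3652, -0.3792, 0.3027]
tool_rot: [-3.141, 0.0, 1.332]
contact_force: [1.4, -0.9, -0.4]
gripper_width: 0.0931
gripper_force: 0.0
t 0.77 tcp [ 365.2 -379.2  302.7] yaw 1.332 rp [-3.141  0.   ] w 93.1 F [ 1.4 -0.9 -0.4] -> d [0.4731 0.0822 0.1027] turn -0.628
```

```bash
python3 -m handwheel '[94.6, 16.4, 0, -6.28, 0.093, 94.6, 16.4, 0, -6.28, 0.093, 94.6, 16.4, 0, -6.28, 0.093, 94.6, 16.4, 0, -6.28, 0.093, 94.6, 16.4, 20, -6.28, 0.093, 94.6, 16.4, 20, -6.28, 0.093, 94.6, 16.4, 20, -6.28, 0.093, 94.6, 16.4, 20, -6.28, 0.093]'
python3 h.py 557 61 200 1.96 1
```

```text
time_s: 1.43
tcp_pos: [0.4969, -0.082, 0.2514]
tool_rot: [-3.142, 0.0, 1.953]
contact_force: [1.4, -0.7, -0.7]
gripper_width: 0.0933
gripper_force: 0.0
t 1.43 tcp [496.9 -82.  251.4] yaw 1.953 rp [-3.142  0.   ] w 93.3 F [ 1.4 -0.7 -0.7] -> d [0.1103 0.1091 0.0514] turn -0.007
```

```bash
python3 -m handwheel '[22, 21.8, 10.2, 0, 0.093, 22, 21.8, 10.2, 0, 0.093, 22, 21.8, 10.2, 0, 0.093, 22, 21.8, 10.2, 0, 0.093, 22, 21.8, 10.2, 0, 0.093, 22, 21.8, 10.2, 0, 0.093, 22, 21.8, 10.2, 0, 0.093]'
python3 h.py 557 61 96 1.96 1
python3 - <<'E'
from h import *
a,d=snapshot('wrist'); save('w1',a)
E
```

```text
time_s: 2.02
tcp_pos: [0.5561, 0.0587, 0.2006]
tool_rot: [-3.14, 0.0, 1.954]
contact_force: [0.0, -0.6, 0.8]
gripper_width: 0.0929
gripper_force: 0.0
t 2.02 tcp [556.1  58.7 200.6] yaw 1.954 rp [-3.14  0.  ] w 92.9 F [ 0.  -0.6  0.8] -> d [0.0018 0.0016 0.1046] turn -0.006
```

View pics/w1.png

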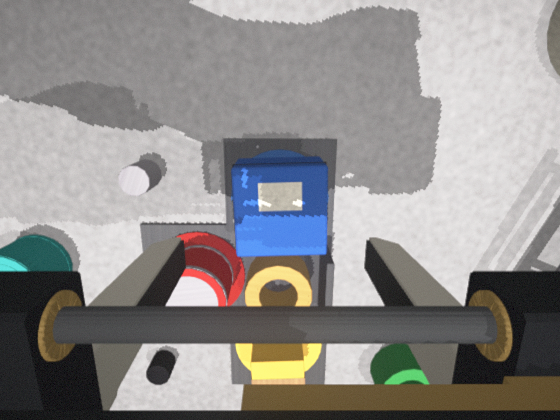

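The wrist view shows the box with its sides parallel to the tool axes, centred at about (280,207). The socket, at (134,178), is clear of the fingers. I'll check the box centre from wrist depth before descending.

```bash
cat >> h.py <<'E'
def wristcam():
    o=get_obs(); c=camera_info('wrist'); H=np.array(c['hand_eye']); M=R.from_euler('xyz',o['tool_rot']).as_matrix()
    return c,M@H[:3,:3],M@H[:3,3]+o['tcp_pos']
def top_at(W,d,z,xy,r=.05,tol=.008):
    m=(d>0)&(abs(W[...,2]-z)<tol)&(np.hypot(W[...,0]-xy[0],W[...,1]-xy[1])<r)
    P=W[m]; print('z',np.median(P[:,2]).round(4),len(P),rect(P),'circ',np.round(cv2.minEnclosingCircle((P[:,:2]*1000).astype(np.float32))[0],1))
E
sed -i '/^if __name__/,/^    import sys/d' h.py; cat >> h.py <<'E'
if __name__=='__main__':
    import sys; go(*map(float,sys.argv[1:]))
E
python3 - <<'E'
from h import *
C=wristcam(); a,d=snapshot('wrist'); W=cloud(d,*C)
top_at(W,d,.05,(.557,.061))
E
```

```text
z 0.0508 8555 (array([558.3,  61. ]), array([67.6, 66.3]), 23.6) circ [558.9  61.4]
```

```bash
python3 -m handwheel '[0.4, 0.2, 8, -0.25, 0.093, 0.4, 0.2, 16, -0.25, 0.093, 0.4, 0.2, 20, -0.25, 0.093, 0.4, 0.2, 20.8, -0.25, 0.093, 0.4, 0.2, 20.8, -0.25, 0.093, 0.4, 0.2, 20.8, -0.25, 0.093]'
python3 h.py 557 61 96 1.98 1
```

```text
time_s: 2.62
tcp_pos: [0.5572, 0.0607, 0.0981]
tool_rot: [3.141, 0.0, 1.978]
contact_force: [-0.8, 1.0, -0.0]
gripper_width: 0.0933
gripper_force: 0.0
t 2.62 tcp [557.2  60.7  98.1] yaw 1.978 rp [3.141 0.   ] w 93.3 F [-0.8  1.  -0. ] -> d [ 0.0004 -0.0001  0.0021] turn -0.002
```

```bash
python3 -m handwheel '[0, 0, 0, 0, 0.05, 0, 0, 0, 0, 0.05, 0, 0, 0, 0, 0.05, 0, 0, 0, 0, 0.05, 0, 0, 0, 0, 0.05, 0, 0, 0, 0, 0.05, 0, 0, 0, 0, 0.05, 0, 0, 0, 0, 0.05]'
python3 h.py 450 284.5 98 1.98 1
```

```text
time_s: 3.28
tcp_pos: [0.5573, 0.0615, 0.0977]
tool_rot: [3.14, 0.0, 1.979]
contact_force: [-0.7, -1.0, 7.5]
gripper_width: 0.0659
gripper_force: 30.0
t 3.28 tcp [557.3  61.5  97.7] yaw 1.979 rp [3.14 0.  ] w 65.9 F [-0.7 -1.   7.5] -> d [ 0.2473 -0.01   -0.0003] turn -0.001
```

```bash
python3 -m handwheel '[0, 0, -6, 0, 0.05, 0, 0, -12, 0, 0.05, 6, -0.2, -16, 0, 0.05, 13, -0.6, -16, 0, 0.05, 20, -0.8, -16, 0, 0.05, 27, -1.2, -16, 0, 0.05, 34, -1.4, -16, 0, 0.05, 41, -1.6, -16, 0, 0.05]'
python3 h.py 450 284.5 100 1.98 1
```

```text
time_s: 3.95
tcp_pos: [0.467, 0.2475, 0.1771]
tool_rot: [-3.141, 0.0, 1.979]
contact_force: [0.5, 1.0, -1.6]
gripper_width: 0.0657
gripper_force: 30.0
t 3.95 tcp [467.  247.5 177.1] yaw 1.979 rp [-3.141  0.   ] w 65.7 F [ 0.5  1.  -1.6] -> d [ 0.0407 -0.0009  0.0771] turn -0.001
```

Scaled: 0.08 m is 16, 0.075 m is 15.

```bash
python3 -m handwheel '[6, -0.2, 2, 0, 0.05, 8.2, -0.2, 6, 0, 0.05, 8.2, -0.2, 10, 0, 0.05, 8.2, -0.2, 13, 0, 0.05, 8.2, -0.2, 15, 0, 0.05, 8.2, -0.2, 16, 0, 0.05, 8.2, -0.2, 16, 0, 0.05, 8.2, -0.2, 16, 0, 0.05]'
python3 h.py 450 284.5 96 1.98 1
```

```text
time_s: 4.62
tcp_pos: [0.4511, 0.2835, 0.0972]
tool_rot: [-3.141, 0.0, 1.979]
contact_force: [-1.1, 0.4, -1.4]
gripper_width: 0.0655
gripper_force: 30.0
t 4.62 tcp [451.1 283.5  97.2] yaw 1.979 rp [-3.141  0.   ] w 65.5 F [-1.1  0.4 -1.4] -> d [ 0.0013 -0.0006  0.0012] turn -0.001
```

Lower 2 mm, release and rise.

```bash
python3 -m handwheel '[0.2, 0, 0.2, 0, 0.05, 0.2, 0, 0.4, 0, 0.05, 0.2, 0, 0.4, 0, 0.093, 0.2, 0, 0.4, 0, 0.093, 0.2, 0, 0.4, 0, 0.093, 0.2, 0, 0.4, 0, 0.093, 0.2, 0, -4, 0, 0.093, 0.2, 0, -10, 0, 0.093]'
python3 -m handwheel '[0, 0, -8, 0, 0.093, 0, 0, -16, 0, 0.093, 0, 0, -16, 0, 0.093]'
python3 h.py 520.6 -28.6 200 .39 1
python3 - <<'E'
from h import *
C=wristcam(); a,d=snapshot('wrist'); W=cloud(d,*C); top_at(W,d,.048,(.45,.2845))
E
```

```text
time_s: 5.28
tcp_pos: [0.4495, 0.2842, 0.1459]
tool_rot: [-3.137, 0.001, 1.98]
contact_force: [0.3, -0.0, 0.1]
gripper_width: 0.0926
gripper_force: 0.0
time_s: 5.53
tcp_pos: [0.4522, 0.2861, 0.2334]
tool_rot: [3.133, -0.002, 1.979]
contact_force: [0.5, 0.6, -0.7]
gripper_width: 0.093
gripper_force: 0.0
t 5.53 tcp [452.2 286.1 233.4] yaw 1.979 rp [ 3.133e+00 -2.000e-03] w 93.0 F [ 0.5  0.6 -0.7] -> d [-0.316  -0.062   0.0334] turn 1.589
z 0.0488 6603 (array([450.3, 284.2]), array([67.5, 65.6]), 23.4) circ [451.  284.4]
```

Scaled: -0.316 m is -63.2, -0.062 m is -12.4, 1.589 rad is 15.89.

```bash
python3 -m handwheel '[-63.2, -12.4, 6, 15.89, 0.093, -63.2, -12.4, 6, 15.89, 0.093, -63.2, -12.4, 6, 15.89, 0.093, -63.2, -12.4, 6, 15.89, 0.093, -63.2, -12.4, 6, 15.89, 0.093, -63.2, -12.4, 6, 15.89, 0.093, -63.2, -12.4, 6, 15.89, 0.093, -63.2, -12.4, 6, 15.89, 0.093]'
python3 h.py 520.6 -28.6 200 .39 1
```

```text
time_s: 6.25
tcp_pos: [0.5187, -0.0338, 0.196]
tool_rot: [-3.141, 0.002, 0.97]
contact_force: [0.5, -0.1, -0.1]
gripper_width: 0.0929
gripper_force: 0.0
t 6.25 tcp [518.7 -33.8 196. ] yaw 0.97 rp [-3.141e+00  2.000e-03] w 92.9 F [ 0.5 -0.1 -0.1] -> d [ 0.0054 -0.0013 -0.004 ] turn 0.58
```

```bash
python3 -m handwheel '[0, 0, 0, 5.8, 0.093, 0, 0, 0, 5.8, 0.093, 0, 0, 0, 5.8, 0.093, 0, 0, 0, 5.8, 0.093, 0, 0, 0, 5.8, 0.093, 0, 0, 0, 5.8, 0.093, 0, 0, 0, 5.8, 0.093]'
python3 - <<'E'
from h import *
C=wristcam(); a,d=snapshot('wrist'); W=cloud(d,*C); top_at(W,d,.052,(.5206,-.0286),.035,.005)
top_at(W,d,.039,(.583,-.0065),.035,.005)
E
python3 h.py 520.6 -28.6 96 .385 1
```

```text
time_s: 6.83
tcp_pos: [0.5187, -0.0299, 0.1964]
tool_rot: [3.141, 0.001, 0.402]
contact_force: [0.7, -0.9, -0.7]
gripper_width: 0.093
gripper_force: 0.0
z 0.0531 5176 (array([522.2, -28.7]), array([56.3, 56.2]), 56.0) circ [522.1 -28.7]
z 0.0398 3626 (array([585.4,  -6.6]), array([52.4, 53.2]), 23.5) circ [585.4  -6.5]
t 6.88 tcp [518.7 -30.  196.5] yaw 0.402 rp [-3.142e+00  1.000e-03] w 92.7 F [ 0.3  0.  -0.3] -> d [ 0.0023 -0.0005  0.1005] turn 0.017
```

Scaled: 0.099 m is 19.8, 0.098 m is 19.6, 0.017 rad is 0.17.

```bash
python3 -m handwheel '[0.6, 0, 8, 0.17, 0.093, 0.6, 0, 15, 0.17, 0.093, 0.6, 0, 18, 0.17, 0.093, 0.6, 0, 19.6, 0.17, 0.093, 0.6, 0, 19.8, 0.17, 0.093, 0.6, 0, 19.8, 0.17, 0.093, 0.6, 0, 19.8, 0.17, 0.04, 0.6, 0, 19.8, 0.17, 0.04]'
python3 -m handwheel '[0, 0, 0, 0, 0.04, 0, 0, 0, 0, 0.04, 0, 0, 0, 0, 0.04, 0, 0, 0, 0, 0.04, 0, 0, 0, 0, 0.04, 0, 0, 0, 0, 0.04, 0, 0, 0, 0, 0.04]'
python3 h.py 450.3 284.2 140 .385 1
```

```text
time_s: 7.55
tcp_pos: [0.5223, -0.029, 0.0992]
tool_rot: [3.141, -0.002, 0.382]
contact_force: [0.1, 0.1, -0.3]
gripper_width: 0.0838
gripper_force: 0.0
time_s: 8.13
tcp_pos: [0.5219, -0.0289, 0.0983]
tool_rot: [3.141, -0.0, 0.382]
contact_force: [0.1, -0.1, 6.7]
gripper_width: 0.0555
gripper_force: 30.0
t 8.13 tcp [521.9 -28.9  98.3] yaw 0.382 rp [ 3.141 -0.   ] w 55.5 F [ 0.1 -0.1  6.7] -> d [ 0.0502 -0.3173 -0.0417] turn -0.003
```

Scaled: -0.1 m is -20, -0.235 m is -47.

```bash
python3 -m handwheel '[0, 0, -6, 0, 0.04, 0, 0, -14, 0, 0.04, 1, -7, -20, 0, 0.04, 2.4, -15, -20, 0, 0.04, 3.6, -23, -20, 0, 0.04, 5, -31, -20, 0, 0.04, 6.2, -39, -20, 0, 0.04, 7.4, -47, -20, 0, 0.04]'
python3 -m handwheel '[1, -7, 0, 0, 0.04, 2, -13, 0, 0, 0.04, 2.6, -16, 0, 0, 0.04, 2.6, -16.4, 0, 0, 0.04, 2.6, -16.4, 0, 0, 0.04, 2.6, -16.4, 0, 0, 0.04]'
python3 h.py 450.3 284.2 140 .382 1
```

```text
time_s: 8.8
tcp_pos: [0.4676, 0.2047, 0.198]
tool_rot: [-3.142, 0.0, 0.382]
contact_force: [0.2, 0.9, -1.9]
gripper_width: 0.0556
gripper_force: 30.0
time_s: 9.3
tcp_pos: [0.45, 0.2828, 0.1978]
tool_rot: [3.141, 0.001, 0.381]
contact_force: [-0.2, -0.6, -1.6]
gripper_width: 0.0553
gripper_force: 30.0
t 9.3 tcp [450.  282.8 197.8] yaw 0.381 rp [3.141e+00 1.000e-03] w 55.3 F [-0.2 -0.6 -1.6] -> d [ 0.0008 -0.0012  0.0578] turn -0.001
```

Scaled: 0.055 m is 11, 0.052 m is 10.4.

```bash
python3 -m handwheel '[0.2, -0.2, 4, 0, 0.04, 0.2, -0.2, 7, 0, 0.04, 0.2, -0.2, 9, 0, 0.04, 0.2, -0.2, 10.4, 0, 0.04, 0.2, -0.2, 11, 0, 0.04, 0.2, -0.2, 11, 0, 0.04]'
python3 h.py 450.3 284.2 140 .382 1
```

```text
time_s: 9.8
tcp_pos: [0.4507, 0.2844, 0.1426]
tool_rot: [3.141, 0.001, 0.381]
contact_force: [0.3, -0.0, -2.3]
gripper_width: 0.0556
gripper_force: 30.0
t 9.8 tcp [450.7 284.4 142.6] yaw 0.381 rp [3.141e+00 1.000e-03] w 55.6 F [ 0.3 -0.  -2.3] -> d [-0.0005  0.      0.0026] turn -0.001
```

Scaled: 0.0025 m is 0.5, 0.002 m is 0.4.

```bash
python3 -m handwheel '[0, 0, 0.2, 0, 0.04, 0, 0, 0.4, 0, 0.04, 0, 0, 0.5, 0, 0.04, 0, 0, 0.5, 0, 0.093, 0, 0, 0.5, 0, 0.093, 0, 0, 0.5, 0, 0.093, 0, 0, 0.5, 0, 0.093, 0, 0, 0.5, 0, 0.093]'
python3 -m handwheel '[0, 0, -4, 0, 0.093, 0, 0, -12, 0, 0.093, 0, 0, -20, 0, 0.093, 0, 0, -20, 0, 0.093, 0, 0, -20, 0, 0.093]'
python3 - <<'E'
from h import *
C=wristcam(); a,d=snapshot('wrist'); W=cloud(d,*C); top_at(W,d,.094,(.45,.284),.045,.006)
E
python3 h.py 608.6 -69.5 240 1.98 1
```

```text
time_s: 10.47
tcp_pos: [0.4507, 0.2853, 0.1407]
tool_rot: [-3.141, -0.0, 0.382]
contact_force: [0.3, -0.1, 0.3]
gripper_width: 0.0843
gripper_force: 0.0
time_s: 10.88
tcp_pos: [0.4513, 0.2857, 0.2428]
tool_rot: [-3.14, -0.004, 0.382]
contact_force: [-0.1, 0.3, -0.1]
gripper_width: 0.0927
gripper_force: 0.0
z 0.0952 4954 (array([451.1, 285.6]), array([56.5, 56. ]), 21.6) circ [450.9 285.5]
t 10.93 tcp [450.7 285.4 241.3] yaw 0.382 rp [-3.141e+00 -2.000e-03] w 92.9 F [ 0.3  0.3 -0.3] -> d [0.0143 0.3882 0.0013] turn -1.598
```

```bash
python3 -m handwheel '[2.8, 77.6, 4, -15.98, 0.093, 2.8, 77.6, 4, -15.98, 0.093, 2.8, 77.6, 4, -15.98, 0.093, 2.8, 77.6, 4, -15.98, 0.093, 2.8, 77.6, 4, -15.98, 0.093, 2.8, 77.6, 4, -15.98, 0.093, 2.8, 77.6, 4, -15.98, 0.093, 2.8, 77.6, 4, -15.98, 0.093]'
python3 h.py 608.6 -69.5 200 1.98 1
```

```text
time_s: 11.6
tcp_pos: [0.5855, -0.021, 0.2215]
tool_rot: [-3.139, -0.0, 1.388]
contact_force: [0.3, 0.4, 0.4]
gripper_width: 0.0928
gripper_force: 0.0
t 11.6 tcp [585.5 -21.  221.5] yaw 1.388 rp [-3.139 -0.   ] w 92.8 F [0.3 0.4 0.4] -> d [-0.0435  0.0316  0.0215] turn -0.592
```

```bash
python3 -m handwheel '[-8.6, 6.4, 4.4, -5.92, 0.093, -8.6, 6.4, 4.4, -5.92, 0.093, -8.6, 6.4, 4.4, -5.92, 0.093, -8.6, 6.4, 4.4, -5.92, 0.093, -8.6, 6.4, 4.4, -5.92, 0.093, -8.6, 6.4, 4.4, -5.92, 0.093, -8.6, 6.4, 4.4, -5.92, 0.093]'
python3 - <<'E'
from h import *
C=wristcam(); a,d=snapshot('wrist'); W=cloud(d,*C); top_at(W,d,.054,(.6086,-.0695),.035,.005)
top_at(W,d,.039,(.583,-.0065),.035,.005)
E
python3 h.py 608.6 -69.5 99 1.98 1
```

```text
time_s: 12.18
tcp_pos: [0.6084, -0.0674, 0.1999]
tool_rot: [-3.14, -0.002, 1.971]
contact_force: [-0.1, -0.2, 0.1]
gripper_width: 0.0931
gripper_force: 0.0
z 0.0548 3586 (array([610.7, -70.2]), array([42.4, 42.7]), 23.8) circ [610.6 -70.2]
z 0.0398 3448 (array([585.2,  -6.3]), array([52.9, 53.2]), 25.4) circ [585.   -6.7]
t 12.23 tcp [608.6 -67.3 200.2] yaw 1.97 rp [-3.14e+00 -1.00e-03] w 92.9 F [-0.9 -0.2 -0.5] -> d [-0.0021 -0.0008  0.1012] turn -0.01
```

Scaled: 0.101 m is 20.2, 0.1 m is 20, -0.015 rad is -0.15.

```bash
python3 -m handwheel '[-0.6, 0, 8, -0.15, 0.093, -0.6, 0, 15, -0.15, 0.093, -0.6, 0, 18, -0.15, 0.093, -0.6, 0, 20, -0.15, 0.093, -0.6, 0, 20.2, -0.15, 0.093, -0.6, 0, 20.2, -0.15, 0.093, -0.6, 0, 20.2, -0.15, 0.03, -0.6, 0, 20.2, -0.15, 0.03]'
python3 -m handwheel '[0, 0, 0, 0, 0.03, 0, 0, 0, 0, 0.03, 0, 0, 0, 0, 0.03, 0, 0, 0, 0, 0.03, 0, 0, 0, 0, 0.03, 0, 0, 0, 0, 0.03, 0, 0, 0, 0, 0.03, 0, 0, 0, 0, 0.03]'
python3 h.py 451 285.5 240 1.985 1
```

```text
time_s: 12.9
tcp_pos: [0.6109, -0.07, 0.1017]
tool_rot: [3.14, 0.001, 1.988]
contact_force: [0.6, 0.5, 1.5]
gripper_width: 0.0837
gripper_force: 0.0
time_s: 13.57
tcp_pos: [0.6103, -0.0701, 0.1004]
tool_rot: [-3.142, 0.0, 1.989]
contact_force: [-0.1, -0.0, 0.8]
gripper_width: 0.0417
gripper_force: 30.0
t 13.57 tcp [610.3 -70.1 100.4] yaw 1.989 rp [-3.142  0.   ] w 41.7 F [-0.1 -0.   0.8] -> d [ 0.3896 -0.0012 -0.1396] turn 0.004
```

Scaled: -0.14 m is -28, 0.14 m is 28.

```bash
python3 -m handwheel '[0, 0, -6, 0, 0.03, 0, 0, -14, 0, 0.03, 0, 0, -21, 0, 0.03, 6, 0, -28, 0, 0.03, 13, 0, -28, 0, 0.03, 20, 0, -28, 0, 0.03, 28, 0, -28, 0, 0.03, 36, 0, -28, 0, 0.03]'
python3 -m handwheel '[8, 0, 0, 0, 0.03, 16, 0, 0, 0, 0.03, 24, 0, 0, 0, 0.03, 30, 0, 0, 0, 0.03, 36, 0, 0, 0, 0.03, 40, -0.2, 0, 0, 0.03, 42, -0.2, 0, 0, 0.03, 42, -0.2, 0, 0, 0.03]'
python3 h.py 451 285.5 190.5 1.985 1
```

```text
time_s: 14.23
tcp_pos: [0.5362, 0.0953, 0.2406]
tool_rot: [3.141, 0.0, 1.987]
contact_force: [1.5, 1.3, -0.7]
gripper_width: 0.0419
gripper_force: 30.0
time_s: 14.9
tcp_pos: [0.4499, 0.288, 0.2404]
tool_rot: [3.142, -0.001, 1.993]
contact_force: [0.3, -0.7, -1.2]
gripper_width: 0.0419
gripper_force: 30.0
t 14.9 tcp [449.9 288.  240.4] yaw 1.993 rp [ 3.142e+00 -1.000e-03] w 41.9 F [ 0.3 -0.7 -1.2] -> d [-0.0027 -0.      0.0499] turn 0.008
```

```bash
python3 -m handwheel '[-0.2, 0, 4, 0, 0.03, -0.4, 0, 7, 0, 0.03, -0.4, 0, 8.6, 0, 0.03, -0.4, 0, 9.6, 0, 0.03, -0.4, 0, 10, 0, 0.03, -0.4, 0, 10, 0, 0.03]'
python3 h.py 451 285.5 188.4 1.985 1
```

```text
time_s: 15.4
tcp_pos: [0.4522, 0.2836, 0.1902]
tool_rot: [-3.141, 0.0, 1.988]
contact_force: [-0.4, 0.5, -1.0]
gripper_width: 0.0415
gripper_force: 30.0
t 15.4 tcp [452.2 283.6 190.2] yaw 1.988 rp [-3.141  0.   ] w 41.5 F [-0.4  0.5 -1. ] -> d [ 0.0022 -0.0003  0.0018] turn 0.003
```

Scaled: 0.002 m is 0.4, 0.001 m is 0.2.

```bash
python3 -m handwheel '[0.2, 0, 0.2, 0, 0.03, 0.2, 0, 0.4, 0, 0.03, 0.2, 0, 0.4, 0, 0.03, 0.2, 0, 0.4, 0, 0.06, 0.2, 0, 0.4, 0, 0.093, 0.2, 0, 0.4, 0, 0.093, 0.2, 0, 0.4, 0, 0.093, 0.2, 0, 0.4, 0, 0.093]'
python3 -m handwheel '[0, 0, 0, 0, 0.093, 0, 0, -6, 0, 0.093, 0, 0, -14, 0, 0.093, 0, 0, -16, 0, 0.093, 0, 0, -16, 0, 0.093, 0, 0, -16, 0, 0.093]'
python3 - <<'E'
from h import *
C=wristcam(); a,d=snapshot('wrist'); W=cloud(d,*C); top_at(W,d,.142,(.45,.285),.04,.006)
save('stk',a)
C=cam('top'); a,d=snapshot('top'); W=cloud(d,*C); np.savez('top1.npz',a=a,d=d); save('top1',a)
E
python3 h.py 584.2 -6.5 240 .385 1
```

```text
time_s: 16.07
tcp_pos: [0.4514, 0.2851, 0.1885]
tool_rot: [3.141, -0.0, 1.989]
contact_force: [-0.2, -0.4, -1.2]
gripper_width: 0.0706
gripper_force: 0.0
time_s: 16.57
tcp_pos: [0.4516, 0.2848, 0.2687]
tool_rot: [3.14, 0.0, 1.988]
contact_force: [-0.7, -0.6, -0.4]
gripper_width: 0.0932
gripper_force: 0.0
z 0.1428 4249 (array([451.5, 285. ]), array([42.1, 42.5]), 23.9) circ [451.8 284.6]
t 16.67 tcp [451.1 284.6 267.4] yaw 1.989 rp [-3.14  0.  ] w 93.0 F [-0.9 -0.  -0.5] -> d [-0.32    0.0035  0.0274] turn 1.604
```

View pics/top1.png

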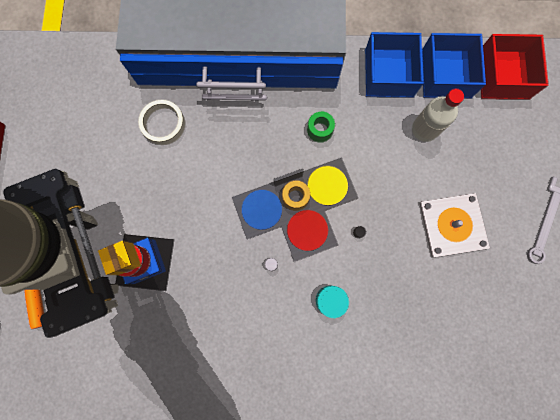

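The view shows the stack standing on the mat, the bush still at (295,194) and all three pads free at (262,209), (307,230) and (328,185). I'll measure the pads and bush, then move over the bush.

```bash
python3 - <<'E'
from h import *
f=np.load('top1.npz'); a,d=f['a'],f['d']; C=cam('top')
hsv=cv2.cvtColor(a,cv2.COLOR_RGB2HSV); h,s=hsv[...,0],hsv[...,1]
for n,m,(u,v) in (('blue',(h>100)&(h<130)&(s>120),(262,209)),('red',((h<8)|(h>172))&(s>150),(307,230)),('yel',(h>22)&(h<34)&(s>150),(328,185))):
    k=np.zeros_like(m); k[v-32:v+32,u-32:u+32]=1; vv,uu=np.nonzero(m&k)
    P=ray(np.c_[uu,vv],.006,*C)*1000; print(n,len(P),P.mean(0).round(1),cv2.minEnclosingCircle(P.astype(np.float32)))
top_at(cloud(d,*C),d,.038,(.583,-.0065),.035,.008)
E
python3 -m handwheel '[-64, 0.6, 0, 16.04, 0.093, -64, 0.6, 0, 16.04, 0.093, -64, 0.6, 0, 16.04, 0.093, -64, 0.6, 6, 16.04, 0.093, -64, 0.6, 12, 16.04, 0.093, -64, 0.6, 14, 16.04, 0.093, -64, 0.6, 14, 16.04, 0.093, -64, 0.6, 14, 16.04, 0.093]'
python3 h.py 584.2 -6.5 200 .385 1
```

```text
blue 1259 [558.3  60.7] ((558.6705322265625, 60.636695861816406), 39.986732482910156)
red 1305 [519.3 -29.8] ((519.5366821289062, -29.70199966430664), 39.82278060913086)
yel 1237 [610.1 -69.3] ((610.38037109375, -68.96853637695312), 40.30698013305664)
z 0.037 433 (array([583.5,  -6.2]), array([52.5, 52.5]), 80.6) circ [584.2  -6.3]
time_s: 17.33
tcp_pos: [0.5839, -0.0081, 0.1963]
tool_rot: [-3.14, 0.002, 0.983]
contact_force: [0.9, 0.9, 0.0]
gripper_width: 0.093
gripper_force: 0.0
t 17.33 tcp [583.9  -8.1 196.3] yaw 0.983 rp [-3.14e+00  2.00e-03] w 93.0 F [0.9 0.9 0. ] -> d [ 0.0015 -0.0007 -0.0037] turn 0.598
```

```bash
python3 -m handwheel '[0.2, -0.2, 0, 5.98, 0.093, 0.2, -0.2, 0, 5.98, 0.093, 0.2, -0.2, 0, 5.98, 0.093, 0.2, -0.2, 0, 5.98, 0.093, 0.2, -0.2, 0, 5.98, 0.093, 0.2, -0.2, 6, 5.98, 0.093, 0.2, -0.2, 10, 5.98, 0.093, 0.2, -0.2, 10, 5.98, 0.093]'
python3 h.py 584.2 -6.5 92.5 .385 1
```

```text
time_s: 18.0
tcp_pos: [0.5815, -0.0046, 0.1439]
tool_rot: [-3.14, 0.007, 0.392]
contact_force: [-1.1, -0.0, -1.0]
gripper_width: 0.0925
gripper_force: 0.0
t 18.0 tcp [581.5  -4.6 143.9] yaw 0.392 rp [-3.14   0.007] w 92.5 F [-1.1 -0.  -1. ] -> d [0.0018 0.0028 0.0514] turn 0.007
```

Scaled: 0.035 m is 7, 0.02 m is 4, 0.007 rad is 0.07.

```bash
python3 -m handwheel '[0, 0, 0, 0.07, 0.093, 0, 0, 4, 0.07, 0.093, 0, 0, 7, 0.07, 0.093, 0, 0, 7, 0.07, 0.093]'
python3 h.py 584.2 -6.5 92.5 .385 1
```

```text
time_s: 18.33
tcp_pos: [0.5831, -0.0048, 0.112]
tool_rot: [-3.141, 0.002, 0.384]
contact_force: [-0.6, -0.1, -0.4]
gripper_width: 0.0928
gripper_force: 0.0
t 18.33 tcp [583.1  -4.8 112. ] yaw 0.384 rp [-3.141e+00  2.000e-03] w 92.8 F [-0.6 -0.1 -0.4] -> d [0.0004 0.002  0.0195] turn -0.001
```

Scaled: 0.019 m is 3.8, 0.017 m is 3.4.

```bash
python3 -m handwheel '[0.1, 0.3, 2, 0, 0.093, 0.1, 0.3, 3.4, 0, 0.093, 0.1, 0.3, 3.8, 0, 0.093, 0.1, 0.3, 3.8, 0, 0.04, 0.1, 0.3, 3.8, 0, 0.04, 0.1, 0.3, 3.8, 0, 0.04, 0.1, 0.3, 3.8, 0, 0.04, 0.1, 0.3, 3.8, 0, 0.04]'
python3 -m handwheel '[0, 0, 0, 0, 0.04, 0, 0, 0, 0, 0.04, 0, 0, 0, 0, 0.04, 0, 0, 0, 0, 0.04, 0, 0, 0, 0, 0.04]'
python3 h.py 536.2 -314.2 200 .385 1
```

```text
time_s: 19.0
tcp_pos: [0.5849, -0.006, 0.0947]
tool_rot: [3.141, -0.0, 0.384]
contact_force: [-0.1, 0.2, -1.4]
gripper_width: 0.0643
gripper_force: 0.0
time_s: 19.42
tcp_pos: [0.5849, -0.006, 0.0946]
tool_rot: [3.141, -0.0, 0.384]
contact_force: [-0.5, 0.1, 5.1]
gripper_width: 0.0539
gripper_force: 30.0
t 19.42 tcp [584.9  -6.   94.6] yaw 0.384 rp [ 3.141 -0.   ] w 53.9 F [-0.5  0.1  5.1] -> d [-0.1606  0.2675 -0.1054] turn -0.001
```

Scaled: -0.1 m is -20, 0.1 m is 20.

```bash
python3 -m handwheel '[0, 0, -6, 0, 0.04, 0, 0, -12, 0, 0.04, 0, 0, -18, 0, 0.04, -4, 6.6, -20, 0, 0.04, -8, 13.4, -20, 0, 0.04, -12, 20, -20, 0, 0.04, -16, 26.6, -20, 0, 0.04, -20, 33.4, -20, 0, 0.04]'
python3 -m handwheel '[-4, 6.6, 0, 0, 0.04, -8, 13.4, 0, 0, 0.04, -10, 18, 0, 0, 0.04, -12, 20, 0, 0, 0.04, -12, 20, 0, 0, 0.04, -12, 20, 0, 0, 0.04]'
python3 - <<'E'
from h import *
a,d=snapshot('top'); C=cam('top'); hsv=cv2.cvtColor(a,cv2.COLOR_RGB2HSV)
C=wristcam(); a,d=snapshot('wrist'); W=cloud(d,*C); save('wj',a)
top_at(W,d,.012,(.536,-.314),.085,.006)
E
python3 h.py 536.2 -314.2 103 .385 1
```

```text
time_s: 20.08
tcp_pos: [0.5538, -0.1996, 0.1942]
tool_rot: [-3.141, 0.0, 0.385]
contact_force: [0.6, 0.3, -1.6]
gripper_width: 0.0539
gripper_force: 30.0
time_s: 20.58
tcp_pos: [0.5358, -0.313, 0.1939]
tool_rot: [-3.14, 0.001, 0.383]
contact_force: [-0.2, 2.0, -2.8]
gripper_width: 0.0539
gripper_force: 30.0
z 0.0131 13103 (array([ 537.2, -315.1]), array([110.3, 110.1]), 10.1) circ [ 543. -314.]
t 20.68 tcp [ 536.8 -311.2  194.1] yaw 0.386 rp [-3.14 -0.  ] w 53.6 F [-0.1 -0.4 -2. ] -> d [-0.0017  0.0025  0.0911] turn 0.001
```

View pics/wj.png

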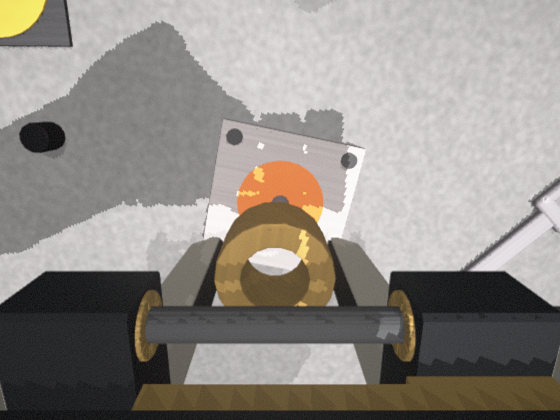

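The bush hangs level between the fingers, with the spigot at (280,200) and the jig straight below it. Lowering.

```bash
python3 -m handwheel '[-0.2, 0.4, 4, 0, 0.04, -0.2, 0.4, 7, 0, 0.04, -0.2, 0.4, 9, 0, 0.04, -0.2, 0.4, 10, 0, 0.04, -0.2, 0.4, 10, 0, 0.04, -0.2, 0.4, 10, 0, 0.04]'
python3 h.py 536.7 -314.6 102.6 .385 1
```

```text
time_s: 21.18
tcp_pos: [0.5366, -0.315, 0.1445]
tool_rot: [-3.141, 0.0, 0.385]
contact_force: [-0.3, 0.3, -1.6]
gripper_width: 0.0538
gripper_force: 30.0
t 21.18 tcp [ 536.6 -315.   144.5] yaw 0.385 rp [-3.141  0.   ] w 53.8 F [-0.3  0.3 -1.6] -> d [ 0.0002 -0.0003  0.0419] turn -0.0
```

Scaled: 0.0415 m is 8.3, 0.0405 m is 8.1.

```bash
python3 -m handwheel '[0, 0, 3, 0, 0.04, 0, 0, 5.6, 0, 0.04, 0, 0, 7, 0, 0.04, 0, 0, 7.8, 0, 0.04, 0, 0, 8.1, 0, 0.04, 0, 0, 8.3, 0, 0.04, 0, 0, 8.3, 0, 0.04]'
python3 h.py 536.7 -314.6 102.6 .385 1
```

```text
time_s: 21.77
tcp_pos: [0.5363, -0.3158, 0.103]
tool_rot: [3.141, -0.0, 0.384]
contact_force: [-0.0, 0.4, -2.3]
gripper_width: 0.0536
gripper_force: 30.0
t 21.77 tcp [ 536.3 -315.8  103. ] yaw 0.384 rp [ 3.141 -0.   ] w 53.6 F [-0.   0.4 -2.3] -> d [ 0.0008 -0.001   0.0004] turn -0.001
```

Scaled: 0.001 m is 0.2.

```bash
python3 -m handwheel '[0, 0, 0.2, 0, 0.04, 0, 0, 0.2, 0, 0.04, 0, 0, 0.2, 0, 0.093, 0, 0, 0.2, 0, 0.093, 0, 0, 0.2, 0, 0.093, 0, 0, 0.2, 0, 0.093, 0, 0, 0.2, 0, 0.093, 0, 0, 0.2, 0, 0.093]'
python3 -m handwheel '[0, 0, -6, 0, 0.093, 0, 0, -14, 0, 0.093, 0, 0, -22, 0, 0.093, 0, 0, -30, 0, 0.093, 0, 0, -34, 0, 0.093, 0, 0, -34, 0, 0.093, 0, 0, -34, 0, 0.093]'
python3 - <<'E'
from h import *
C=wristcam(); a,d=snapshot('wrist'); W=cloud(d,*C)
top_at(W,d,.047,(.536,-.314),.04,.006)
a,d=snapshot('top'); C=cam('top'); W=cloud(d,*C)
top_at(W,d,.14,(.451,.285),.04,.008); save('top2',a)
E
python3 h.py 451.4 285.2 270 1.988 1
```

```text
time_s: 22.43
tcp_pos: [0.5363, -0.3157, 0.1019]
tool_rot: [3.142, 0.0, 0.384]
contact_force: [-1.2, 0.9, -0.1]
gripper_width: 0.0889
gripper_force: 0.0
time_s: 23.02
tcp_pos: [0.5365, -0.3159, 0.2732]
tool_rot: [3.14, -0.002, 0.384]
contact_force: [-0.3, -0.5, -0.1]
gripper_width: 0.0929
gripper_force: 0.0
z 0.0478 1891 (array([ 537.2, -315.2]), array([52.6, 53.2]), 2.6) circ [ 537.  -315.2]
z 0.1403 756 (array([451.1, 284.6]), array([42.7, 43. ]), 25.1) circ [451.5 284.4]
t 23.12 tcp [ 535.7 -315.4  270.9] yaw 0.384 rp [-3.14e+00  1.00e-03] w 92.8 F [ 0.1 -0.1 -1.1] -> d [ 0.1468 -0.5885  0.0009] turn -1.604
```

View pics/top2.png

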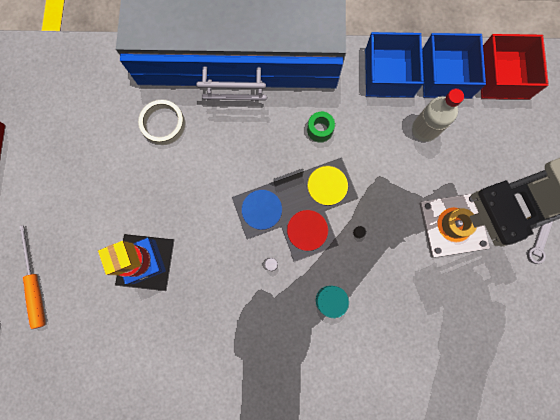

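The bush sits around the spigot at (459,224) with its top at 47 mm, so it is seated. The stack is still standing at (130,258). Now the carton goes back.

Scaled: -0.588 m is -117.6, 0.147 m is 29.4, -1.604 rad is -16.04.

```bash
python3 -m handwheel '[29.4, -117.6, 0, -16.04, 0.093, 29.4, -117.6, 0, -16.04, 0.093, 29.4, -117.6, 0, -16.04, 0.093, 29.4, -117.6, 0, -16.04, 0.093, 29.4, -117.6, 0, -16.04, 0.093, 29.4, -117.6, 0, -16.04, 0.093, 29.4, -117.6, 0, -16.04, 0.093, 29.4, -117.6, 0, -16.04, 0.093]'
python3 h.py 451.4 285 270 1.988 1
```

```text
time_s: 23.78
tcp_pos: [0.4888, 0.0161, 0.2704]
tool_rot: [-3.139, 0.0, 1.39]
contact_force: [1.0, 1.6, -0.4]
gripper_width: 0.0934
gripper_force: 0.0
t 23.78 tcp [488.8  16.1 270.4] yaw 1.39 rp [-3.139  0.   ] w 93.4 F [ 1.   1.6 -0.4] -> d [ 0.2577 -0.0852  0.0004] turn -0.598
```

Scaled: 0.258 m is 51.6, -0.085 m is -17, -0.598 rad is -5.98.

```bash
python3 -m handwheel '[51.6, -17, 0, -5.98, 0.093, 51.6, -17, 0, -5.98, 0.093, 51.6, -17, 0, -5.98, 0.093, 51.6, -17, 0, -5.98, 0.093, 51.6, -17, 0, -5.98, 0.093, 51.6, -17, 0, -5.98, 0.093, 51.6, -17, 0, -5.98, 0.093, 51.6, -17, 0, -5.98, 0.093]'
python3 -m handwheel '[0, 0, 0, 0, 0.093, 0, 0, 0, 0, 0.093]'
python3 - <<'E'
from h import *
C=wristcam(); a,d=snapshot('wrist'); W=cloud(d,*C); top_at(W,d,.142,(.45,.285),.04,.006)
E
python3 h.py 451.4 285 188.6 1.988 1
```

```text
time_s: 24.45
tcp_pos: [0.4526, 0.2892, 0.2705]
tool_rot: [-3.14, -0.004, 1.989]
contact_force: [0.2, -0.8, 0.2]
gripper_width: 0.0933
gripper_force: 0.0
time_s: 24.62
tcp_pos: [0.4542, 0.2826, 0.2705]
tool_rot: [-3.139, 0.001, 1.982]
contact_force: [0.8, 0.3, -0.1]
gripper_width: 0.0928
gripper_force: 0.0
z 0.1428 4236 (array([451.7, 285. ]), array([42.2, 42.4]), 24.2) circ [451.7 284.9]
t 24.67 tcp [454.5 282.2 270.8] yaw 1.981 rp [-3.139e+00  1.000e-03] w 92.9 F [-0.2  0.5 -0.6] -> d [ 0.0038 -0.0017  0.0822] turn -0.007
```

Scaled: 0.003 m is 0.6, -0.0015 m is -0.3, -0.007 rad is -0.07.

```bash
python3 -m handwheel '[0.6, -0.3, 6, -0.07, 0.093, 0.6, -0.3, 11, -0.07, 0.093, 0.6, -0.3, 14, -0.07, 0.093, 0.6, -0.3, 15.8, -0.07, 0.093, 0.6, -0.3, 16.2, -0.07, 0.093, 0.6, -0.3, 16.2, -0.07, 0.093, 0.6, -0.3, 16.2, -0.07, 0.093]'
python3 h.py 451.6 285 188.6 1.988 1
```

```text
time_s: 25.25
tcp_pos: [0.4524, 0.2856, 0.1915]
tool_rot: [3.141, -0.0, 1.988]
contact_force: [-0.8, -0.6, 0.7]
gripper_width: 0.093
gripper_force: 0.0
t 25.25 tcp [452.4 285.6 191.5] yaw 1.988 rp [ 3.141 -0.   ] w 93.0 F [-0.8 -0.6  0.7] -> d [-0.0002 -0.001   0.0029] turn 0.0
```

Units first: shifts go in units of 5 mm and turns go in units of 0.1 rad. So 0.002 m is 0.4, -0.001 m is -0.2.

```bash
python3 -m handwheel '[0, -0.2, 0.4, 0, 0.093, 0, -0.2, 0.4, 0, 0.05, 0, -0.2, 0.4, 0, 0.03, 0, -0.2, 0.4, 0, 0.03, 0, -0.2, 0.4, 0, 0.03, 0, -0.2, 0.4, 0, 0.03, 0, -0.2, 0.4, 0, 0.03, 0, -0.2, 0.4, 0, 0.03]'
python3 -m handwheel '[0, 0, 0, 0, 0.03, 0, 0, 0, 0, 0.03, 0, 0, 0, 0, 0.03, 0, 0, 0, 0, 0.03]'
python3 h.py 610.2 -69.2 240 1.988 1
```

```text
time_s: 25.92
tcp_pos: [0.4511, 0.2855, 0.1889]
tool_rot: [-3.142, 0.0, 1.989]
contact_force: [-0.2, -0.7, 0.3]
gripper_width: 0.0511
gripper_force: 0.0
time_s: 26.25
tcp_pos: [0.4511, 0.2855, 0.1889]
tool_rot: [-3.142, -0.0, 1.989]
contact_force: [-0.5, -0.3, -0.4]
gripper_width: 0.042
gripper_force: 30.0
t 26.25 tcp [451.1 285.5 188.9] yaw 1.989 rp [-3.142 -0.   ] w 42.0 F [-0.5 -0.3 -0.4] -> d [-0.3887  0.0014 -0.0511] turn 0.001
```

Scaled: -0.05 m is -10, -0.235 m is -47.

```bash
python3 -m handwheel '[0, 0, -4, 0, 0.03, 0, 0, -10, 0, 0.03, -7, 0, -10, 0, 0.03, -15, 0, -10, 0, 0.03, -23, 0, -10, 0, 0.03, -31, 0, -10, 0, 0.03, -39, 0.2, -10, 0, 0.03, -47, 0.2, -10, 0, 0.03]'
python3 -m handwheel '[-8, 0, 0, 0, 0.03, -16, 0, 0, 0, 0.03, -23, 0, 0, 0, 0.03, -28, 0.2, 4, 0, 0.03, -30, 0.2, 10, 0, 0.03, -30.6, 0.2, 16, 0, 0.03, -30.6, 0.2, 20, 0, 0.03, -30.6, 0.2, 20, 0, 0.03]'
python3 h.py 610.2 -69.2 101 1.988 1
```

```text
time_s: 26.92
tcp_pos: [0.5479, 0.0692, 0.2389]
tool_rot: [-3.142, 0.0, 1.989]
contact_force: [1.3, 0.7, -1.0]
gripper_width: 0.0419
gripper_force: 30.0
time_s: 27.58
tcp_pos: [0.6084, -0.0689, 0.1347]
tool_rot: [-3.136, -0.003, 1.988]
contact_force: [-0.1, 0.3, -1.3]
gripper_width: 0.0415
gripper_force: 30.0
t 27.58 tcp [608.4 -68.9 134.7] yaw 1.988 rp [-3.136e+00 -3.000e-03] w 41.5 F [-0.1  0.3 -1.3] -> d [-0.001   0.0015  0.0337] turn 0.0
```

Scaled: 0.032 m is 6.4, 0.03 m is 6.

```bash
python3 -m handwheel '[0, 0.2, 3, 0, 0.03, 0, 0.2, 5, 0, 0.03, 0, 0.2, 6, 0, 0.03, 0, 0.2, 6.4, 0, 0.03, 0, 0.2, 6.4, 0, 0.03]'
python3 h.py 610.2 -69.2 101 1.988 1
```

```text
time_s: 28.0
tcp_pos: [0.6113, -0.0677, 0.1072]
tool_rot: [-3.142, 0.0, 1.989]
contact_force: [-0.7, -0.4, -0.6]
gripper_width: 0.0419
gripper_force: 30.0
t 28.0 tcp [611.3 -67.7 107.2] yaw 1.989 rp [-3.142  0.   ] w 41.9 F [-0.7 -0.4 -0.6] -> d [-0.0009 -0.0016  0.0062] turn 0.001
```

```bash
python3 -m handwheel '[-0.2, -0.2, 0.6, 0, 0.03, -0.2, -0.2, 1, 0, 0.03, -0.2, -0.2, 1.1, 0, 0.03, -0.2, -0.2, 1.1, 0, 0.03]'
python3 h.py 610.2 -69.2 101 1.988 1
```

```text
time_s: 28.33
tcp_pos: [0.6108, -0.0694, 0.1015]
tool_rot: [3.142, 0.0, 1.989]
contact_force: [0.2, 0.5, -1.4]
gripper_width: 0.0423
gripper_force: 30.0
t 28.33 tcp [610.8 -69.4 101.5] yaw 1.989 rp [3.142 0.   ] w 42.3 F [ 0.2  0.5 -1.4] -> d [ 0.0004 -0.0005  0.0005] turn 0.001
```

Scaled: 0.0007 m is 0.14.

```bash
python3 -m handwheel '[0, 0, 0.14, 0, 0.03, 0, 0, 0.14, 0, 0.093, 0, 0, 0.14, 0, 0.093, 0, 0, 0.14, 0, 0.093, 0, 0, 0.14, 0, 0.093, 0, 0, 0.14, 0, 0.093, 0, 0, 0.14, 0, 0.093, 0, 0, 0.14, 0, 0.093]'
python3 -m handwheel '[0, 0, -6, 0, 0.093, 0, 0, -14, 0, 0.093, 0, 0, -22, 0, 0.093, 0, 0, -26, 0, 0.093, 0, 0, -26, 0, 0.093]'
python3 - <<'E'
from h import *
C=wristcam(); a,d=snapshot('wrist'); W=cloud(d,*C); top_at(W,d,.054,(.61,-.07),.035,.005)
a,d=snapshot('top'); C=cam('top'); W=cloud(d,*C); top_at(W,d,.094,(.451,.285),.04,.006)
E
python3 h.py 451.2 285.3 230 .385 1
```

```text
time_s: 29.0
tcp_pos: [0.6108, -0.0692, 0.1007]
tool_rot: [3.142, 0.0, 1.989]
contact_force: [-0.9, 0.3, 0.8]
gripper_width: 0.0842
gripper_force: 0.0
time_s: 29.42
tcp_pos: [0.6126, -0.0691, 0.2356]
tool_rot: [3.135, 0.003, 1.988]
contact_force: [0.1, -0.1, -0.4]
gripper_width: 0.0926
gripper_force: 0.0
z 0.0549 2831 (array([610.9, -69.8]), array([42.1, 42.4]), 24.2) circ [611.1 -69.8]
z 0.0926 865 (array([449.4, 285.3]), array([54.6, 55.8]), 1.6) circ [449.7 285.8]
t 29.52 tcp [610.9 -69.5 231.4] yaw 1.988 rp [3.14e+00 1.00e-03] w 93.0 F [-0.3 -0.1 -1.1] -> d [ 0.3891 -0.0021  0.0014] turn 1.603
```

Scaled: 0.389 m is 77.8, -0.002 m is -0.4, 1.603 rad is 16.03.

```bash
python3 -m handwheel '[77.8, -0.4, 0, 16.03, 0.093, 77.8, -0.4, 0, 16.03, 0.093, 77.8, -0.4, 0, 16.03, 0.093, 77.8, -0.4, 0, 16.03, 0.093, 77.8, -0.4, 0, 16.03, 0.093, 77.8, -0.4, 0, 16.03, 0.093, 77.8, -0.4, 0, 16.03, 0.093, 77.8, -0.4, 0, 16.03, 0.093]'
python3 h.py 451 285.3 230 .385 1
```

```text
time_s: 30.18
tcp_pos: [0.4723, 0.2358, 0.2291]
tool_rot: [-3.141, 0.003, 0.982]
contact_force: [1.5, 0.7, -0.9]
gripper_width: 0.0928
gripper_force: 0.0
t 30.18 tcp [472.3 235.8 229.1] yaw 0.982 rp [-3.141e+00  3.000e-03] w 92.8 F [ 1.5  0.7 -0.9] -> d [ 0.0294 -0.0452 -0.0009] turn 0.597
```

```bash
python3 -m handwheel '[5.8, -9, 0, 5.97, 0.093, 5.8, -9, 0, 5.97, 0.093, 5.8, -9, 0, 5.97, 0.093, 5.8, -9, 0, 5.97, 0.093, 5.8, -9, 0, 5.97, 0.093, 5.8, -9, 0, 5.97, 0.093, 5.8, -9, 0, 5.97, 0.093, 5.8, -9, 0, 5.97, 0.093]'
python3 - <<'E'
from h import *
C=wristcam(); a,d=snapshot('wrist'); W=cloud(d,*C); top_at(W,d,.094,(.451,.285),.045,.006)
E
python3 h.py 451 285.3 140.3 .385 1
```

```text
time_s: 30.85
tcp_pos: [0.452, 0.2834, 0.2299]
tool_rot: [3.141, 0.001, 0.395]
contact_force: [0.0, 0.5, 0.0]
gripper_width: 0.0927
gripper_force: 0.0
z 0.0952 5490 (array([451.1, 285.7]), array([56.3, 56. ]), 22.8) circ [450.9 285.4]
t 30.9 tcp [452.1 283.4 230.1] yaw 0.394 rp [3.141e+00 1.000e-03] w 92.9 F [ 0.1 -0.1  0.3] -> d [-0.0003 -0.0022  0.0898] turn 0.009
```

Scaled: 0.089 m is 17.8, 0.085 m is 17, 0.009 rad is 0.09.

```bash
python3 -m handwheel '[0, -0.4, 6, 0.09, 0.093, 0, -0.4, 11, 0.09, 0.093, 0, -0.4, 15, 0.09, 0.093, 0, -0.4, 17, 0.09, 0.093, 0, -0.4, 17.8, 0.09, 0.093, 0, -0.4, 17.8, 0.09, 0.093, 0, -0.4, 17.8, 0.09, 0.093]'
python3 h.py 451 285.5 140.3 .385 1
```

```text
time_s: 31.48
tcp_pos: [0.4519, 0.2855, 0.1422]
tool_rot: [-3.141, -0.001, 0.383]
contact_force: [-0.0, 0.2, -0.4]
gripper_width: 0.0928
gripper_force: 0.0
t 31.48 tcp [451.9 285.5 142.2] yaw 0.383 rp [-3.141e+00 -1.000e-03] w 92.8 F [-0.   0.2 -0.4] -> d [-0.0008 -0.0003  0.0019] turn -0.002
```

Scaled: 0.0015 m is 0.3, -0.001 m is -0.2.

```bash
python3 -m handwheel '[-0.2, 0, 0.3, 0, 0.093, -0.2, 0, 0.3, 0, 0.04, -0.2, 0, 0.3, 0, 0.04, -0.2, 0, 0.3, 0, 0.04, -0.2, 0, 0.3, 0, 0.04, -0.2, 0, 0.3, 0, 0.04, -0.2, 0, 0.3, 0, 0.04, -0.2, 0, 0.3, 0, 0.04]'
python3 -m handwheel '[0, 0, 0, 0, 0.04, 0, 0, 0, 0, 0.04]'
python3 h.py 519.4 -29.8 200 .383 1
```

```text
time_s: 32.15
tcp_pos: [0.4506, 0.2852, 0.1402]
tool_rot: [-3.142, -0.0, 0.383]
contact_force: [-0.7, 0.1, 1.8]
gripper_width: 0.0556
gripper_force: 30.0
time_s: 32.32
tcp_pos: [0.4506, 0.2851, 0.1403]
tool_rot: [-3.142, -0.0, 0.383]
contact_force: [0.0, -0.6, 1.8]
gripper_width: 0.0555
gripper_force: 30.0
t 32.32 tcp [450.6 285.1 140.3] yaw 0.383 rp [-3.142 -0.   ] w 55.5 F [ 0.  -0.6  1.8] -> d [-0.0538  0.3178 -0.0597] turn -0.0
```

```bash
python3 -m handwheel '[0, 0, -4, 0, 0.04, 0, 0, -10, 0, 0.04, -1.2, 7, -12, 0, 0.04, -2.6, 15, -12, 0, 0.04, -3.8, 23, -12, 0, 0.04, -5.2, 31, -12, 0, 0.04, -6.6, 39, -12, 0, 0.04, -7.8, 46.4, -12, 0, 0.04]'
python3 -m handwheel '[-1, 6, 0, 0, 0.04, -2, 12, 0, 0, 0.04, -2.8, 16, 0, 0, 0.04, -3, 17.2, 4, 0, 0.04, -3, 17.2, 10, 0, 0.04, -3, 17.2, 14, 0, 0.04, -3, 17.2, 14, 0, 0.04, -3, 17.2, 14, 0, 0.04]'
python3 h.py 519.4 -29.8 98.3 .383 1
```

```text
time_s: 32.98
tcp_pos: [0.5009, 0.053, 0.2]
tool_rot: [3.141, 0.001, 0.383]
contact_force: [0.3, -0.3, -1.1]
gripper_width: 0.0556
gripper_force: 30.0
time_s: 33.65
tcp_pos: [0.5186, -0.03, 0.1294]
tool_rot: [-3.141, 0.003, 0.383]
contact_force: [-0.4, 0.0, -1.3]
gripper_width: 0.0554
gripper_force: 30.0
t 33.65 tcp [518.6 -30.  129.4] yaw 0.383 rp [-3.141e+00  3.000e-03] w 55.4 F [-0.4  0.  -1.3] -> d [0.0008 0.0001 0.0311] turn -0.0
```

```bash
python3 -m handwheel '[0, 0, 2.4, 0, 0.04, 0, 0, 4, 0, 0.04, 0, 0, 5.2, 0, 0.04, 0, 0, 5.8, 0, 0.04, 0, 0, 6, 0, 0.04, 0, 0, 6, 0, 0.04]'
python3 h.py 519.4 -29.8 98.3 .383 1
```

```text
time_s: 34.15
tcp_pos: [0.5193, -0.03, 0.1003]
tool_rot: [3.142, 0.0, 0.383]
contact_force: [-0.2, 0.2, -2.4]
gripper_width: 0.0559
gripper_force: 30.0
t 34.15 tcp [519.3 -30.  100.3] yaw 0.383 rp [3.142 0.   ] w 55.9 F [-0.2  0.2 -2.4] -> d [ 0.0002 -0.0001  0.002 ] turn -0.0
```

```bash
python3 -m handwheel '[0, 0, 0.2, 0, 0.04, 0, 0, 0.4, 0, 0.04, 0, 0, 0.4, 0, 0.093, 0, 0, 0.4, 0, 0.093, 0, 0, 0.4, 0, 0.093, 0, 0, 0.4, 0, 0.093, 0, 0, 0.4, 0, 0.093, 0, 0, 0.4, 0, 0.093]'
python3 -m handwheel '[0, 0, -6, 0, 0.093, 0, 0, -14, 0, 0.093, 0, 0, -20, 0, 0.093, 0, 0, -20, 0, 0.093, 0, 0, -20, 0, 0.093]'
python3 - <<'E'
from h import *
C=wristcam(); a,d=snapshot('wrist'); W=cloud(d,*C); top_at(W,d,.052,(.5194,-.0298),.035,.005)
E
python3 h.py 450.3 284.3 200 1.985 1
```

```text
time_s: 34.82
tcp_pos: [0.5193, -0.03, 0.0983]
tool_rot: [3.142, -0.0, 0.383]
contact_force: [0.2, 0.3, 0.0]
gripper_width: 0.0904
gripper_force: 0.0
time_s: 35.23
tcp_pos: [0.52, -0.0301, 0.1999]
tool_rot: [3.14, -0.004, 0.383]
contact_force: [-0.2, -0.0, -1.4]
gripper_width: 0.0927
gripper_force: 0.0
z 0.0532 4984 (array([519.8, -29.7]), array([56.3, 56.3]), 89.3) circ [519.5 -29.4]
t 35.28 tcp [519.4 -30.1 198.7] yaw 0.383 rp [ 3.141e+00 -1.000e-03] w 92.8 F [-0.6  0.4 -0.7] -> d [ 0.0533 -0.3174 -0.0013] turn -1.602
```

Tin home. Now the box.

```bash
python3 -m handwheel '[10.6, -63.4, 0, -16.02, 0.093, 10.6, -63.4, 0, -16.02, 0.093, 10.6, -63.4, 0, -16.02, 0.093, 10.6, -63.4, 0, -16.02, 0.093, 10.6, -63.4, 0, -16.02, 0.093, 10.6, -63.4, 0, -16.02, 0.093, 10.6, -63.4, 0, -16.02, 0.093, 10.6, -63.4, 0, -16.02, 0.093]'
python3 -m handwheel '[0, 0, 0, -6.02, 0.093, 0, 0, 0, -6.02, 0.093, 0, 0, 0, -6.02, 0.093, 0, 0, 0, -6.02, 0.093, 0, 0, 0, -6.02, 0.093, 0, 0, 0, -6.02, 0.093, 0, 0, 0, -6.02, 0.093]'
python3 - <<'E'
from h import *
C=wristcam(); a,d=snapshot('wrist'); W=cloud(d,*C); top_at(W,d,.048,(.45,.2845))
E
python3 h.py 450.3 284.3 96.5 1.98 1
```

```text
time_s: 35.95
tcp_pos: [0.4481, 0.2875, 0.1968]
tool_rot: [-3.139, -0.0, 1.392]
contact_force: [0.0, 0.1, -0.4]
gripper_width: 0.0926
gripper_force: 0.0
time_s: 36.53
tcp_pos: [0.4497, 0.2834, 0.1969]
tool_rot: [-3.139, -0.0, 1.981]
contact_force: [-0.8, -0.2, 0.9]
gripper_width: 0.0932
gripper_force: 0.0
z 0.0488 8639 (array([450.4, 284.1]), array([67.7, 65.8]), 23.3) circ [451.1 284.4]
t 36.58 tcp [449.8 283.5 197.2] yaw 1.981 rp [-3.14 -0.  ] w 93.1 F [-0.4 -0.8 -0. ] -> d [0.0005 0.0008 0.1007] turn 0.001
```

Scaled: 0.1 m is 20, 0.099 m is 19.8.

```bash
python3 -m handwheel '[0.2, 0.2, 8, 0, 0.093, 0.2, 0.2, 15, 0, 0.093, 0.2, 0.2, 18, 0, 0.093, 0.2, 0.2, 19.8, 0, 0.093, 0.2, 0.2, 20, 0, 0.093, 0.2, 0.2, 20, 0, 0.093, 0.2, 0.2, 20, 0, 0.05, 0.2, 0.2, 20, 0, 0.05]'
python3 -m handwheel '[0, 0, 0, 0, 0.05, 0, 0, 0, 0, 0.05, 0, 0, 0, 0, 0.05, 0, 0, 0, 0, 0.05, 0, 0, 0, 0, 0.05, 0, 0, 0, 0, 0.05]'
python3 h.py 558.5 60.7 97 1.98 1
```

```text
time_s: 37.25
tcp_pos: [0.4511, 0.2854, 0.0994]
tool_rot: [3.14, -0.0, 1.984]
contact_force: [0.4, -0.5, 0.2]
gripper_width: 0.0837
gripper_force: 0.0
time_s: 37.75
tcp_pos: [0.4509, 0.2852, 0.0988]
tool_rot: [3.141, 0.0, 1.984]
contact_force: [-0.4, -0.9, 6.7]
gripper_width: 0.0659
gripper_force: 30.0
t 37.75 tcp [450.9 285.2  98.8] yaw 1.984 rp [3.141 0.   ] w 65.9 F [-0.4 -0.9  6.7] -> d [-0.2488  0.0084  0.0018] turn 0.004
```

```bash
python3 -m handwheel '[0, 0, -6, 0, 0.05, 0, 0, -12, 0, 0.05, -6, 0.2, -16, 0, 0.05, -13, 0.4, -16, 0, 0.05, -20, 0.6, -16, 0, 0.05, -27, 1, -16, 0, 0.05, -34, 1.2, -16, 0, 0.05, -41, 1.4, -16, 0, 0.05]'
python3 -m handwheel '[-5, 0.2, 0, 0, 0.05, -7.6, 0.2, 2, 0, 0.05, -8.6, 0.2, 6, 0, 0.05, -8.6, 0.2, 10, 0, 0.05, -8.6, 0.2, 12, 0, 0.05, -8.6, 0.2, 13, 0, 0.05, -8.6, 0.2, 13, 0, 0.05, -8.6, 0.2, 13, 0, 0.05]'
python3 h.py 558.5 60.7 101 1.984 1
```

```text
time_s: 38.42
tcp_pos: [0.5398, 0.0984, 0.1782]
tool_rot: [-3.141, 0.0, 1.985]
contact_force: [1.3, 0.4, -2.4]
gripper_width: 0.066
gripper_force: 30.0
time_s: 39.08
tcp_pos: [0.5575, 0.0623, 0.1133]
tool_rot: [-3.141, -0.0, 1.986]
contact_force: [0.3, -0.5, -2.8]
gripper_width: 0.0661
gripper_force: 30.0
t 39.08 tcp [557.5  62.3 113.3] yaw 1.986 rp [-3.141 -0.   ] w 66.1 F [ 0.3 -0.5 -2.8] -> d [-0.0019  0.0003  0.0123] turn 0.002
```

```bash
python3 -m handwheel '[-0.2, 0, 1.2, 0, 0.05, -0.2, 0, 2, 0, 0.05, -0.2, 0, 2.4, 0, 0.05, -0.2, 0, 2.5, 0, 0.05, -0.2, 0, 2.5, 0, 0.05]'
python3 h.py 558.5 60.7 100.8 1.984 1
```

```text
time_s: 39.5
tcp_pos: [0.5581, 0.0604, 0.1009]
tool_rot: [3.141, 0.0, 1.985]
contact_force: [0.4, 0.6, -2.3]
gripper_width: 0.0664
gripper_force: 30.0
t 39.5 tcp [558.1  60.4 100.9] yaw 1.985 rp [3.141 0.   ] w 66.4 F [ 0.4  0.6 -2.3] -> d [0.0001 0.0005 0.0001] turn 0.001
```

Scaled: 0.0007 m is 0.14.

```bash
python3 -m handwheel '[0, 0, 0.14, 0, 0.05, 0, 0, 0.14, 0, 0.05, 0, 0, 0.14, 0, 0.093, 0, 0, 0.14, 0, 0.093, 0, 0, 0.14, 0, 0.093, 0, 0, 0.14, 0, 0.093, 0, 0, 0.14, 0, 0.093, 0, 0, 0.14, 0, 0.093]'
python3 -m handwheel '[0, 0, -6, 0, 0.093, 0, 0, -14, 0, 0.093, 0, 0, -22, 0, 0.093, 0, 0, -30, 0, 0.093, 8, 0, -32, 0, 0.093, 16, 0, -32, 0, 0.093, 24, 0, -32, 0, 0.093, 30, 0, -32, 0, 0.093]'
python3 -m handwheel '[8, 0, 0, 0, 0.093, 16, 0, 0, 0, 0.093, 20, 0, 0, 0, 0.093, 20, 0, 0, 0, 0.093, 20, 0, 0, 0, 0.093, 20, 0, 0, 0, 0.093]'
python3 - <<'E'
from h import *
C=cam('top'); a,d=snapshot('top'); W=cloud(d,*C); save('top3',a)
for z,p,r in ((.05,(.5585,.0607),.05),(.052,(.5194,-.0298),.035),(.054,(.6102,-.0692),.035),(.046,(.536,-.314),.035)): top_at(W,d,z-.0015,p,r,.006)
E
```

```text
time_s: 40.17
tcp_pos: [0.558, 0.0604, 0.0999]
tool_rot: [-3.141, -0.0, 1.985]
contact_force: [0.0, 0.1, 0.3]
gripper_width: 0.0926
gripper_force: 0.0
time_s: 40.83
tcp_pos: [0.4964, 0.2001, 0.2608]
tool_rot: [3.14, -0.001, 1.986]
contact_force: [0.0, 0.6, 0.1]
gripper_width: 0.0928
gripper_force: 0.0
time_s: 41.33
tcp_pos: [0.4578, 0.2883, 0.2598]
tool_rot: [-3.141, 0.001, 1.984]
contact_force: [0.0, -0.9, -0.2]
gripper_width: 0.0929
gripper_force: 0.0
z 0.0482 1231 (array([557.1,  59.4]), array([67.5, 66. ]), 23.8) circ [557.2  59.6]
z 0.0503 737 (array([518.4, -29. ]), array([54.1, 55.4]), 2.4) circ [518.9 -29.6]
z 0.0523 504 (array([610.2, -69.2]), array([42.7, 42. ]), 24.9) circ [610.  -69.1]
z 0.0449 503 (array([ 536. , -314.4]), array([52.7, 53. ]), 2.3) circ [ 536.  -314.7]
```

View pics/top3.png

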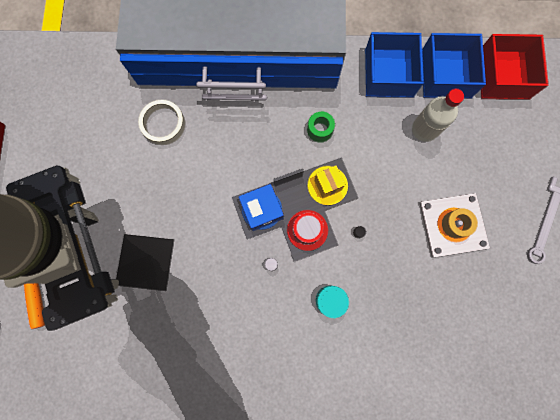

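All three are back within 2 mm of their pad centres, at (260,207), (308,230) and (328,183). The bush is over the spigot at (460,223), and the arm is clear.

```bash
python3 -c "
from plant import *
print(sign_off())"
```

```text
the job is handed in; nothing more can be done
None
```

The job is handed in at about 41 s: the bush is seated over the jig spigot, and the box, tin and carton are upright within about 2 mm of their own pad centres, with nothing toppled; no verdict was returned.

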